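# Clamp a tube in the test cradle

### The arm

A 6-joint arm with a two-finger parallel gripper is mounted at the origin on the work surface. World frame = base frame: x ahead of the robot, y to its left, z up, the work surface at z = 0. Lengths are in m, angles in rad, forces in N, time in s.
With the tool pointing down it reaches from about 0.275 to 0.75 m from the base axis. Payload 10.2 kg.
Tool frame: the origin (TCP) lies at the very end of the fingers, on their centre line; the grasp point (between the pads) lies ctrl.grip_depth behind it (ctrl.grip_depth is the distance from the TCP to the grasp point, in m); z points along the fingers, y is the line along which they close (so a half turn about z gives the same grasp; the last joint's range is limited). The gripper opens to 85 mm and grips with 20 to 120 N. Pads are 22 mm wide; open, the fingers measure 114 mm over their backs; the gripper's body (76 mm by 85 mm) begins 54 mm behind the grasp point. The pads swing forward as they close: fully open they stand 13 mm farther back than shut.
Start: joints at [0.987, 0.313, 1.498, -0, 1.331, -0.223], TCP at [0.185, 0.491, 0.231] pointing down, gripper open.
Joint ranges: [-2.94, 2.94], [-0.97, 2.17], [0.19, 2.56], [-1.23, 4.37], [0.02, 3.11], [-2.88, 2.88]. Speed limits (rad/s): [2.39, 2.39, 3.01, 3.14, 3.14, 3.14].

### API

Orientations are given as a 3x3 rotation matrix whose columns are the frame's x, y, z axes.
In Python, from rig import ctrl gives the robot as it stands.
- The arm moves only by the shell command python3 -m pendant 'ROWS' [FORCE]. ROWS is JSON, a list of rows, each a list of 7 numbers: the shift along the tool's x, y, z in mm, then the turn, a rotation vector about the tool's x, y, z in rad, then the finger opening in mm, from 0 to 85.4. In form: [[dx, dy, dz, rx, ry, rz, claw], ...]. A call has 1 to 12 rows; each row is the pose to reach, as a shift and turn from the pose commanded when the call began, along the tool's axes at that moment; what a row does not reach only later rows make up. A row lasts 1/12 s, in which the tool goes at most 41.7 mm and 7.16 degrees, less where a joint would pass 70% of its speed; a pose out of reach is approached as far as the arm can. A call with a gripper value outside its range is refused whole. The fingers move at their own pace and stop on an object; FORCE is the grip in N (left out, the last holds). Time passes only in rows, so rows that repeat a pose let the fingers close. It gives the time, the measured TCP pose, the force, the opening and the grip force at its end, in the units of the state.
- ctrl.observe(): the state, without advancing time (a new reading comes with each control period).
- ctrl.grab_frame(name): name is "side" or "top" or "wrist"; returns a dict with "frame" (480x640x3 uint8, blue, green, red), "depth" (480x640 float32, m along the optical axis (not along the pixel's ray), 0 where there is no reading), "fx", "fy", "cx", "cy" (pixels), "dist_coeffs" ([k1, k2, p1, p2, k3] as OpenCV has them; the pictures are not rectified), "world_from_camera" (4x4, takes a point from camera to world coordinates); the wrist camera has in their place "hand_eye" (4x4, takes a point from camera to tool coordinates, whose origin is the TCP and whose axes are the flange's). Camera axes: x right, y up, looking along -z (the intrinsics and any distortion apply to the point x, -y, -z); pixel columns grow to the right and rows downward; lengths in m; the calibration is good to about 2 mm. A picture is of the moment at which its call begins: read the wrist's pose just before it.
- ctrl.hand_in(): hands the job in; it is judged then, once.
The state is a dict: "time": time; "joints": joint angles; "qd": joint speeds; "joint_torque": joint torques, N m; "ee_pos": TCP position; "tcp_rot": TCP orientation; "force": force on the tool from outside, world axes, zero at the start; "ft_torque": the same for the moment, N m; "opening": finger opening in m; "grasp_force": force on a finger pad.
Only numpy, scipy, OpenCV 4.12 (cv2) and the standard library are available. Lean on these libraries where they do the work, as an engineer would, in place of code of your own. Each camera call takes 0.05 s, during which the arm holds its last target. There are 200 camera calls.

### The job

Load the tube lying in the wooden rest into the test cradle: lift the sprung clamp bar by its knob and turn it aside, lay the tube in the trough with its brown base towards the sprung brass contact and slide it until the contact is pushed fully in, then swing the bar back to its closed stop and lower it gently onto the glass (never let it snap down), and let go. Leave the canister and the standing tube as they are.

Things in the scene. Friction and masses are not known exactly. Their poses are not given: they have to be found in the camera images.
- tube: Glass tube to load, lying level: 32 mm diameter all along, 120 mm long, 50 to 100 g. Origin on its axis at mid-length; x runs along it to the base: domed glass -60 to +22 mm, brown base to +50, then a central key 8 mm thick to +60. It starts in a wooden V trough (width 26 mm, reaching up to 14 mm below the tube's axis, so its sides are free to grip), axis 45 mm over the counter.
- cradle: Fixed test cradle, base plate 170 x 225 x 10 mm. Origin on the counter under the trough. y runs along the trough towards the sprung contact, x to the bar's pivot. The closed bar (14 mm wide) crosses the trough at y = 0. The black contact block is 36 mm wide, 72 mm tall and reaches 47 mm beyond the contact's free face.
- trough_mid (a point): Point on the axis that a tube lying in the trough has: over the cradle's origin, 45 mm above the counter (axes as the cradle's). The V trough spans y = -60 to +26 mm with both ends open; it is 26 mm wide and reaches up to 14 mm below this axis, so fingers beside the tube pass it. The tube's base must point along +y.
- contact (a joint): Brass button, 20 mm across, on the trough's axis: travel along the cradle's +y, 0 free, 5 mm fully in at a hard stop. Where it is set along the trough differs each time and is not measured: free face at y = 33 to 57 mm (tube's origin then at y = -22 to +2 mm when home). Its spring is weak (at most 0.21 N): only the hard stop is felt, and friction in the trough keeps the tube where it is left.
- clamp_lift (a joint): Height of the clamp bar above its lowest position, 0 to 32 mm. Spring and weight push it down: about 4.7 N at 0, 0.1 N more per mm. A lug at the bar's tail locks it at the closed stop until lifted over 14 mm; let go at 0.1 to 0.9 rad of turn it lands on that lug at 14 mm, further round it goes right down beside the trough. Closed on a tube it stands at 6 mm.
- clamp_turn (a joint): Turn of the clamp bar about its upright pivot, counter-clockwise from above: 0 closed across the trough (a stop), 1.57 parallel to the trough and pointing to the cradle's -y, stop at 1.75 rad. Light friction keeps it where it is left.
- knob (a point): Point to grip on the bar's upright chrome knob: round shaft 22 mm in diameter, with a 26 mm cap, at the bar's free end, 135 mm from the pivot. The bar's top face is 22 mm below this point; the cap spans 12 to 22 mm above it. 89 mm over the counter when the bar is down. Moves with the bar; the knob does not spin on it.
- pivot (a point): Point on the clamp bar's fixed vertical pivot axis, 80 mm along the cradle's x from its origin, 89 mm over the counter.
- spare_tube: Bystander: the matching tube, standing upright on a rubber cap, 34 mm in diameter, 120 mm tall. Origin at the centre of its underside.
- canister: Bystander: clear screw-top canister of rubber bumpers, 76 mm in diameter, 105 mm tall. Origin at the centre of its underside.
- tube_base (a point): Tip of the key at the tube's base end, on the tube's axis, 60 mm from the tube's origin. In the trough it is the end that meets the contact.
Mind the look-alikes: they are no part of the job. What is shaped like the tube but green or pink is not meant.

How it is judged:
By the outcome, as a careful person would: the job done as asked, in the order asked, and still so for the second after the job is handed in, with the robot touching nothing.
It also fails if it takes over 72 s, if anything falls off the work surface, if the arm or the gripper's body presses on something with over 40 N, if the wrist force passes 120 N, or if a joint passes its speed limit or range.

## Working session

There is one attempt and no reset: what is moved stays moved. The work goes in short steps, Python scripts to look and compute and a shell command to move; the robot and the scene stay as the last step left them, time stands still between calls to the robot, and variables do not carry over. Pictures are saved under pics/ and viewed, at most 12 in all, crops included, and the job is handed in when it is done.

```bash
mkdir -p pics
cat > h.py <<'E'
import numpy as np, cv2
from rig import ctrl
def grab(n):
    s=ctrl.observe(); f=ctrl.grab_frame(n)
    if n=="wrist":
        T=np.eye(4);T[:3,:3]=np.array(s["tcp_rot"]);T[:3,3]=s["ee_pos"]
        f["W"]=T@np.array(f["hand_eye"])
    else: f["W"]=np.array(f["world_from_camera"])
    return f
def ray(f,u,v):
    K=np.array([[f["fx"],0,f["cx"]],[0,f["fy"],f["cy"]],[0,0,1]],float)
    p=cv2.undistortPoints(np.array([[[u,v]]],float),K,np.array(f["dist_coeffs"],float))[0,0]
    return f["W"][:3,3],f["W"][:3,:3]@np.array([p[0],-p[1],-1.])
def onz(f,u,v,z):
    o,d=ray(f,u,v); return o+d*(z-o[2])/d[2]
def dep(f,u,v):
    o,d=ray(f,u,v); return o+d*f["depth"][int(v),int(u)]
def cloud(f):
    K=np.array([[f["fx"],0,f["cx"]],[0,f["fy"],f["cy"]],[0,0,1]],float)
    H,W=f["depth"].shape
    g=np.stack(np.meshgrid(np.arange(W),np.arange(H)),-1).reshape(-1,1,2).astype(float)
    p=cv2.undistortPoints(g,K,np.array(f["dist_coeffs"],float))[:,0]
    d=np.c_[p[:,0],-p[:,1],-np.ones(len(p))]*f["depth"].reshape(-1,1)
    return (d@f["W"][:3,:3].T+f["W"][:3,3]).reshape(H,W,3)
E
python3 - <<'E'
from h import *
s=ctrl.observe();print(ctrl.grip_depth,s["time"],s["ee_pos"],np.round(s["tcp_rot"],3).tolist(),s["force"],s["opening"])
for n in("top","side"):
    f=grab(n);cv2.imwrite(f"pics/{n}0.png",f["frame"]);print(n,np.round(f["W"],2).tolist(),(f["depth"]>0).mean())
E
```

```text
0.0187 0.0 [0.18520122 0.49097006 0.23075295] [[-0.936, 0.353, -0.001], [0.353, 0.936, -0.001], [0.0, -0.001, -1.0]] [ 0.14558888  0.96886111 -0.63836915] 0.08535643772384614
top [[0.02, 1.0, -0.08, 0.42], [-1.0, 0.02, 0.01, 0.19], [0.01, 0.08, 1.0, 1.0], [0.0, 0.0, 0.0, 1.0]] 0.9958235677083334
side [[0.81, 0.4, -0.42, -0.04], [-0.58, 0.58, -0.57, -0.49], [0.02, 0.71, 0.7, 0.92], [0.0, 0.0, 0.0, 1.0]] 0.9960774739583333
```

View pics/top0.png

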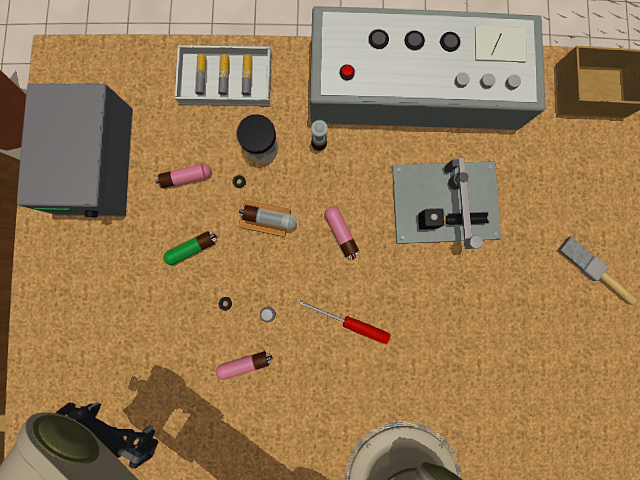

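View pics/side0.png

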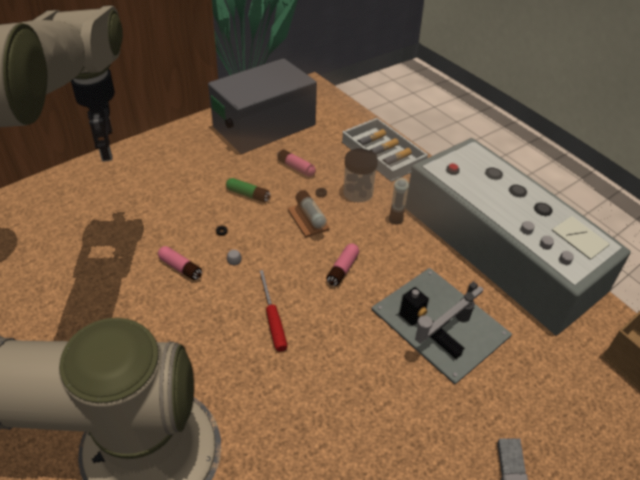

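The tube could be taken for any of these in the top view: pink (184,176), pink (341,232), pink (244,365), green (190,248) or the standing clear tube (319,135). I choose the clear one lying in the wooden rest at (268,218), brown base at left (245,213). The cradle is at (447,203), with the contact block at (432,218), the knob at (475,242) and the pivot at (459,178).

Run:
```python
from h import *
f=grab("top");C=cloud(f);im=f["frame"]
def stat(name,box,zlo,zhi,mask=None):
    x0,y0,x1,y1=box;P=C[y0:y1,x0:x1];m=(P[...,2]>zlo)&(P[...,2]<zhi)
    if mask is not None:m&=mask[y0:y1,x0:x1]
    n,l,st,ce=cv2.connectedComponentsWithStats(m.astype(np.uint8))
    k=1+np.argmax(st[1:,4]);q=P[l==k]
    r=cv2.minAreaRect((q[:,:2]*1000).astype(np.float32))
    print(name,len(q),"mean",np.round(q.mean(0),4),"rect c",np.round(r[0],1),"size",np.round(r[1],1),"ang",round(r[2],2))
    return q
stat("plate",(385,155,510,255),.005,.018)
stat("knobcap",(462,230,490,256),.098,.125)
stat("pivot",(445,165,475,195),.085,.2)
stat("bar",(440,160,490,256),.055,.085)
stat("block",(410,200,446,235),.06,.085)
stat("trough",(444,205,495,232),.02,.04)
hsv=cv2.cvtColor(im,cv2.COLOR_BGR2HSV)
stat("tube",(235,198,302,238),.045,.07)
stat("spare",(305,115,335,155),.06,.2);stat("can",(230,110,280,170),.09,.2)
c=cv2.resize(im[190:245,225:310],None,fx=4.5,fy=5);d=cv2.resize(im[155:255,385:510],None,fx=4,fy=4)
o=np.zeros((600,800,3),np.uint8);h=min(275,c.shape[0]);o[:275,:382]=c[:275,:382];o[280:600,:500]=d[:320]
o[:275,385:]=cv2.resize(grab("side")["frame"][260:385,365:520],(415,275));cv2.imwrite("pics/c1.png",o)
```

```text
plate 4269 mean [ 0.5847 -0.0374  0.0094] rect c [584.3 -44.9] size [170.4 144.8] ang 3.61
knobcap 152 mean [ 0.4928 -0.1134  0.1095] rect c [ 493.1 -114. ] size [24.9 23.8] ang 36.4Traceback (most recent call last):
  File "<stdin>", line 13, in <module>
  File "<stdin>", line 7, in stat
    return _wrapfunc(a, 'argmax', axis=axis, out=out, **kwds)
    return bound(*args, **kwds)
ValueError: attempt to get argmax of an empty sequence
```

Run:
```python
from h import *
f=grab("top");C=cloud(f);im=f["frame"]
def stat(name,box,zlo,zhi):
    x0,y0,x1,y1=box;P=C[y0:y1,x0:x1];m=(P[...,2]>zlo)&(P[...,2]<zhi)
    n,l,st,ce=cv2.connectedComponentsWithStats(m.astype(np.uint8))
    if n<2: print(name,"none",np.percentile(P[...,2],[5,50,95,99.5]));return
    k=1+np.argmax(st[1:,4]);q=P[l==k]
    r=cv2.minAreaRect((q[:,:2]*1000).astype(np.float32))
    print(name,len(q),"mean",np.round(q.mean(0),4),"rect c",np.round(r[0],1),"size",np.round(r[1],1),"ang",round(r[2],2))
stat("pivot",(445,152,475,195),.07,.2)
stat("bar",(440,152,490,256),.055,.085)
stat("block",(410,200,446,235),.06,.085)
stat("trough",(470,205,495,232),.02,.04)
stat("tube",(235,198,302,238),.045,.07)
stat("spare",(305,115,335,155),.06,.2);stat("can",(230,110,280,170),.09,.2)
c=cv2.resize(im[190:245,225:310],None,fx=4.5,fy=5);d=cv2.resize(im[155:255,385:510],None,fx=4,fy=4)
o=np.zeros((600,800,3),np.uint8);o[:275,:382]=c[:275,:382];o[280:600,:500]=d[:320]
o[:275,385:]=cv2.resize(grab("side")["frame"][260:385,365:520],(415,275));cv2.imwrite("pics/c1.png",o)
m=((C[...,2]>.004)&(C[...,2]<.018)).astype(np.uint8);m[:155]=0;m[260:]=0;m[:,:385]=0;m[:,510:]=0
q=C[m>0];r=cv2.minAreaRect((q[:,:2]*1000).astype(np.float32));print("plate all",r)
```

```text
pivot 69 mean [ 0.6265 -0.1027  0.0723] rect c [ 626.2 -102.6] size [18.5 18.5] ang 38.28
bar 735 mean [ 0.5848 -0.1036  0.0667] rect c [ 575.2 -105.6] size [183.9  29.6] ang 8.62
block 365 mean [ 0.5432 -0.0414  0.0714] rect c [544.  -42.3] size [36.1 39.2] ang 4.07
trough 209 mean [ 0.551  -0.1482  0.028 ] rect c [ 550.8 -149. ] size [24.  39.2] ang 2.1
tube 848 mean [0.539  0.289  0.0566] rect c [540.6 291.2] size [119.7  31.7] ang 79.16
spare 304 mean [0.7032 0.1899 0.1042] rect c [707.7 189.8] size [31.1 31. ] ang 75.17
can 1209 mean [0.6952 0.3134 0.104 ] rect c [696.7 314.3] size [74.4 75.5] ang 29.11
plate all ((568.9649658203125, -82.43562316894531), (205.15174865722656, 258.70556640625), 3.33882212638855)
```

View pics/c1.png

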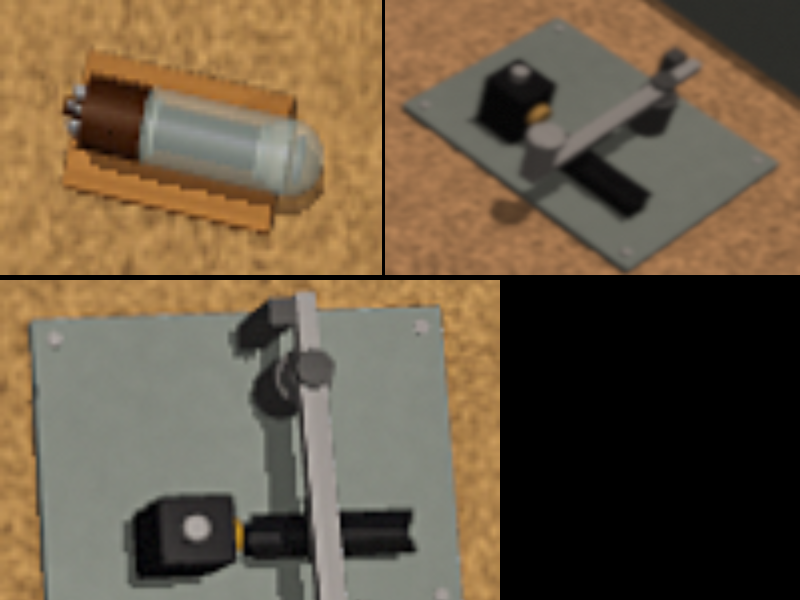

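The crop confirms it: a clear tube with a brown base, base left, in the wooden rest. Moving towards the knob.

```bash
python3 -m pendant '[[-300,-270,30,0,0,1.35,85],[-300,-270,30,0,0,1.35,85],[-300,-270,30,0,0,1.35,85],[-300,-270,30,0,0,1.35,85],[-300,-270,30,0,0,1.35,85],[-300,-270,30,0,0,1.35,85],[-300,-270,30,0,0,1.35,85],[-300,-270,30,0,0,1.35,85],[-300,-270,30,0,0,1.35,85],[-300,-270,30,0,0,1.35,85],[-300,-270,30,0,0,1.35,85],[-300,-270,30,0,0,1.35,85]]' 30
cat >> h.py <<'E'
def goto(x,y,z,yawy):
    "tool shift (mm) and rz that bring the TCP to x,y,z with tool y at yaw yawy (deg)"
    s=ctrl.observe();R=np.array(s["tcp_rot"]);d=R.T@(np.array([x,y,z])-s["ee_pos"])*1000
    cur=np.degrees(np.arctan2(R[1,1],R[0,1]));dy=(yawy-cur+180)%360-180
    print("t",round(s["time"],2),"pos",np.round(s["ee_pos"],4),"yaw",round(cur,1),"zax",np.round(R[:,2],3),"F",np.round(s["force"],1),"op",round(s["opening"]*1000,1),"-> d",np.round(d,1),"rz",round(-np.radians(dy),4),"rows",round(max(np.linalg.norm(d)/41.7,abs(dy)/7.16),1))
E
python3 -c "
from h import *
goto(.493,-.1135,.17,-85.8)"
```

```text
time: 1.25
ee_pos: [0.3712, 0.1315, 0.2012]
tcp_rot: [[0.146, 0.989, -0.0], [0.989, -0.146, 0.0], [-0.0, -0.0, -1.0]]
force: [0.5, -0.6, 0.3]
opening: 0.0851
grasp_force: 0.0
t 1.25 pos [0.3712 0.1315 0.2012] yaw -8.4 zax [-0.  0. -1.] F [ 0.5 -0.6  0.3] op 85.1 -> d [-224.5  156.4   31.1] rz 1.3507 rows 10.8
```

```bash
python3 -m pendant '[[-224.5,156.5,31,0,0,1.35,85],[-224.5,156.5,31,0,0,1.35,85],[-224.5,156.5,31,0,0,1.35,85],[-224.5,156.5,31,0,0,1.35,85],[-224.5,156.5,31,0,0,1.35,85],[-224.5,156.5,31,0,0,1.35,85],[-224.5,156.5,31,0,0,1.35,85],[-224.5,156.5,31,0,0,1.35,85],[-224.5,156.5,31,0,0,1.35,85],[-224.5,156.5,31,0,0,1.35,85],[-224.5,156.5,31,0,0,1.35,85],[-224.5,156.5,31,0,0,1.35,85]]'
python3 - <<'E'
from h import *
goto(.493,-.1135,.07,-85.8)
f=grab("wrist");cv2.imwrite("pics/w1.png",f["frame"]);C=cloud(f)
m=((C[...,2]>.102)&(C[...,2]<.12)&(abs(C[...,0]-.493)<.04)&(abs(C[...,1]+.1135)<.04)).astype(np.uint8)
q=C[m>0]; print(len(q),np.round(q.mean(0),4) if len(q) else 0, cv2.minAreaRect((q[:,:2]*1000).astype(np.float32)) if len(q) else 0)
E
```

```text
time: 2.25
ee_pos: [0.4945, -0.1105, 0.1703]
tcp_rot: [[0.997, 0.082, -0.0], [0.082, -0.997, 0.0], [-0.0, -0.0, -1.0]]
force: [0.1, 0.3, 0.3]
opening: 0.0845
grasp_force: 0.0
t 2.25 pos [ 0.4945 -0.1105  0.1703] yaw -85.3 zax [-0.  0. -1.] F [0.1 0.3 0.3] op 84.5 -> d [ -1.7   2.9 100.3] rz 0.0085 rows 2.4
1599 [ 0.4932 -0.1138  0.1115] ((492.5125732421875, -114.01052856445312), (24.86968231201172, 25.250776290893555), 6.493424892425537)
```

View pics/w1.png

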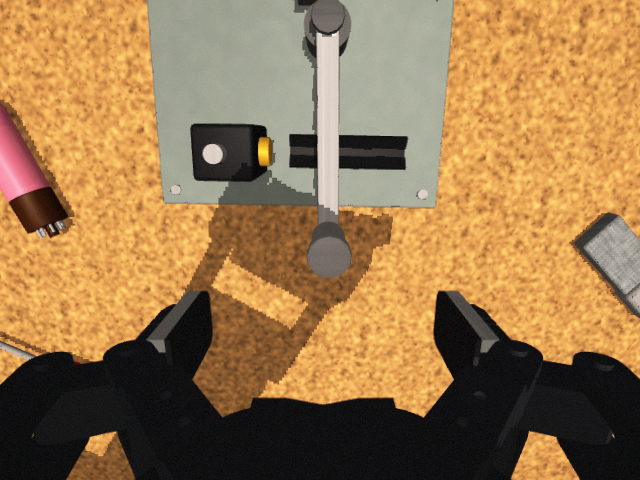

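The wrist view shows the knob cap at (328,255), pivot (327,15), black trough (348,152), gold contact (265,151) with the block left of it. The knob is at (0.4928, -0.1139), as before.

```bash
python3 -m pendant '[[-2,3.3,40,0,0,0.008,85],[-2,3.3,80,0,0,0.008,85],[-2,3.3,99,0,0,0.008,85],[-2,3.3,99,0,0,0.008,50],[-2,3.3,99,0,0,0.008,20],[-2,3.3,99,0,0,0.008,10],[-2,3.3,99,0,0,0.008,10],[-2,3.3,99,0,0,0.008,10],[-2,3.3,99,0,0,0.008,10],[-2,3.3,99,0,0,0.008,10]]' 50
python3 - <<'E'
from h import *
goto(.4928,-.1139,.07,-85.8)
E
```

```text
time: 3.13
ee_pos: [0.4928, -0.1151, 0.0721]
tcp_rot: [[0.997, 0.073, 0.001], [0.073, -0.997, -0.001], [0.001, 0.001, -1.0]]
force: [-4.2, -0.4, 3.5]
opening: 0.0244
grasp_force: 48.7
t 3.13 pos [ 0.4928 -0.1151  0.0721] yaw -85.8 zax [ 0.001 -0.001 -1.   ] F [-4.2 -0.4  3.5] op 24.4 -> d [ 0.1 -1.2  2.1] rz -0.0 rows 0.1
```

```bash
python3 -m pendant '[[0,0,-4,0,0,0,10],[0,0,-8,0,0,0,10],[0,0,-12,0,0,0,10],[0,0,-16,0,0,0,10],[0,0,-20,0,0,0,10],[0,0,-23,0,0,0,10],[0,0,-23,0,0,0,10],[0,0,-23,0,0,0,10]]'
python3 - <<'E'
from h import *
goto(.4928,-.1139,.095,-85.8)
for th in range(0,96,6):
    t=np.radians(th); print(th,"fwd(-x->..) dx",round(135*(1-np.cos(t)),1),"lat",round(135*np.sin(t),1),round(t,3))
f=grab("wrist");cv2.imwrite("pics/w2.png",f["frame"])
E
```

```text
time: 3.8
ee_pos: [0.4936, -0.1149, 0.0944]
tcp_rot: [[0.997, 0.073, 0.003], [0.073, -0.997, -0.0], [0.003, 0.0, -1.0]]
force: [7.7, 0.6, -6.6]
opening: 0.0241
grasp_force: 49.3
t 3.8 pos [ 0.4936 -0.1149  0.0944] yaw -85.8 zax [ 0.003 -0.    -1.   ] F [ 7.7  0.6 -6.6] op 24.1 -> d [-0.7 -1.1 -0.6] rz -0.0006 rows 0.0
0 fwd(-x->..) dx 0.0 lat 0.0 0.0
6 fwd(-x->..) dx 0.7 lat 14.1 0.105
12 fwd(-x->..) dx 3.0 lat 28.1 0.209
18 fwd(-x->..) dx 6.6 lat 41.7 0.314
24 fwd(-x->..) dx 11.7 lat 54.9 0.419
30 fwd(-x->..) dx 18.1 lat 67.5 0.524
36 fwd(-x->..) dx 25.8 lat 79.4 0.628
42 fwd(-x->..) dx 34.7 lat 90.3 0.733
48 fwd(-x->..) dx 44.7 lat 100.3 0.838
54 fwd(-x->..) dx 55.6 lat 109.2 0.942
60 fwd(-x->..) dx 67.5 lat 116.9 1.047
66 fwd(-x->..) dx 80.1 lat 123.3 1.152
72 fwd(-x->..) dx 93.3 lat 128.4 1.257
78 fwd(-x->..) dx 106.9 lat 132.0 1.361
84 fwd(-x->..) dx 120.9 lat 134.3 1.466
90 fwd(-x->..) dx 135.0 lat 135.0 1.571
```

View pics/w2.png

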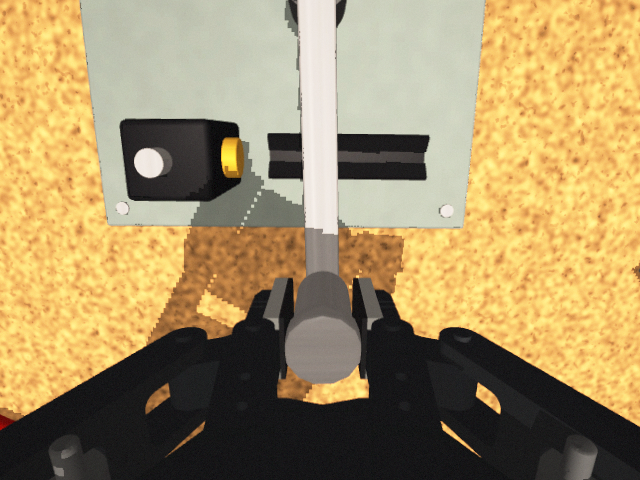

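Knob held at (322,340), bar lifted about 22 mm. Turn it aside along the arc.

```bash
python3 -m pendant '[[0.7,14.1,0,0,0,-0.105,10],[3,28.1,0,0,0,-0.209,10],[6.6,41.7,0,0,0,-0.314,10],[11.7,54.9,0,0,0,-0.419,10],[18.1,67.5,0,0,0,-0.524,10],[25.8,79.4,0,0,0,-0.628,10],[34.7,90.3,0,0,0,-0.733,10],[44.7,100.3,0,0,0,-0.838,10],[55.6,109.2,0,0,0,-0.942,10],[67.5,116.9,0,0,0,-1.047,10],[80.1,123.3,0,0,0,-1.152,10],[93.3,128.4,0,0,0,-1.257,10]]'
python3 - <<'E'
from h import *
goto(.636,-.237,.095,4.2)
E
```

```text
time: 4.85
ee_pos: [0.5958, -0.2338, 0.093]
tcp_rot: [[0.234, 0.972, -0.001], [0.972, -0.234, 0.005], [0.005, -0.002, -1.0]]
force: [4.2, 12.0, -7.3]
opening: 0.0242
grasp_force: 49.4
t 4.85 pos [ 0.5958 -0.2338  0.093 ] yaw -13.5 zax [-0.001  0.005 -1.   ] F [ 4.2 12.  -7.3] op 24.2 -> d [ 6.3 39.9 -2.1] rz -0.3092 rows 2.5
```

```bash
python3 -m pendant '[[0.7,14,0,0,0,-0.105,10],[3,28,0,0,0,-0.209,10],[6.5,41.5,0,0,0,-0.314,10],[7.5,44,0,0,0,-0.332,10],[7.5,44,4,0,0,-0.332,10],[7.5,44,8,0,0,-0.332,10],[7.5,44,12,0,0,-0.332,10],[7.5,44,16,0,0,-0.332,10],[7.5,44,19,0,0,-0.332,10],[7.5,44,21,0,0,-0.332,10],[7.5,44,23,0,0,-0.332,10],[7.5,44,23,0,0,-0.332,10]]'
python3 - <<'E'
from h import *
goto(.636,-.237,.07,4.2)
E
```

```text
time: 5.85
ee_pos: [0.6397, -0.2377, 0.0708]
tcp_rot: [[-0.091, 0.996, -0.0], [0.996, 0.091, 0.003], [0.003, -0.0, -1.0]]
force: [1.0, 8.0, 1.0]
opening: 0.0246
grasp_force: 49.6
t 5.85 pos [ 0.6397 -0.2377  0.0708] yaw 5.2 zax [-0.     0.003 -1.   ] F [1. 8. 1.] op 24.6 -> d [ 1.  -3.7  0.8] rz 0.0179 rows 0.1
```

```bash
python3 -m pendant '[[0,0,0,0,0,0,40],[0,0,0,0,0,0,50],[0,0,0,0,0,0,50],[0,0,-20,0,0,0,50],[0,0,-60,0,0,0,50],[0,0,-100,0,0,0,60],[0,0,-130,0,0,0,70],[0,0,-130,0,0,0,80]]'
python3 - <<'E'
from h import *
goto(.5406,.2912,.18,-10.8)
E
```

```text
time: 6.52
ee_pos: [0.6413, -0.2407, 0.2093]
tcp_rot: [[-0.091, 0.996, 0.011], [0.996, 0.091, -0.006], [-0.007, 0.01, -1.0]]
force: [-0.0, -0.1, 0.8]
opening: 0.079
grasp_force: 0.0
t 6.52 pos [ 0.6413 -0.2407  0.2093] yaw 5.2 zax [ 0.011 -0.006 -1.   ] F [-0.  -0.1  0.8] op 79.0 -> d [539.  -52.3  24.8] rz 0.2794 rows 13.0
```

```bash
python3 -m pendant '[[480,-46,20,0,0,0.279,80],[480,-46,20,0,0,0.279,80],[480,-46,20,0,0,0.279,80],[480,-46,20,0,0,0.279,80],[480,-46,20,0,0,0.279,80],[480,-46,20,0,0,0.279,80],[480,-46,20,0,0,0.279,80],[480,-46,20,0,0,0.279,80],[480,-46,20,0,0,0.279,80],[480,-46,20,0,0,0.279,80],[480,-46,20,0,0,0.279,80],[480,-46,20,0,0,0.279,80]]'
python3 - <<'E'
from h import *
goto(.5406,.2912,.17,-10.8)
E
```

```text
time: 7.52
ee_pos: [0.5488, 0.2379, 0.1811]
tcp_rot: [[0.185, 0.983, -0.0], [0.983, -0.185, 0.001], [0.0, -0.0, -1.0]]
force: [0.1, 0.6, -0.4]
opening: 0.0799
grasp_force: 0.0
t 7.52 pos [0.5488 0.2379 0.1811] yaw -10.6 zax [-0.     0.001 -1.   ] F [ 0.1  0.6 -0.4] op 79.9 -> d [ 50.9 -17.9  11.2] rz 0.0028 rows 1.3
```

Run:
```python
from h import *
f=grab("wrist");cv2.imwrite("pics/w3.png",f["frame"]);C=cloud(f)
m=((C[...,2]>.048)&(C[...,2]<.07)&(np.hypot(C[...,0]-.5406,C[...,1]-.2912)<.08)).astype(np.uint8)
n,l,st,ce=cv2.connectedComponentsWithStats(m);k=1+np.argmax(st[1:,4]);q=C[l==k]
r=cv2.minAreaRect((q[:,:2]*1000).astype(np.float32));print(len(q),r,q[:,2].max(),st[k])
```

```text
6792 ((538.8770141601562, 291.3990478515625), (119.51727294921875, 31.644840240478516), 79.63565063476562) 0.06420334081784584 [ 272   66   47  170 6792]
```

View pics/w3.png

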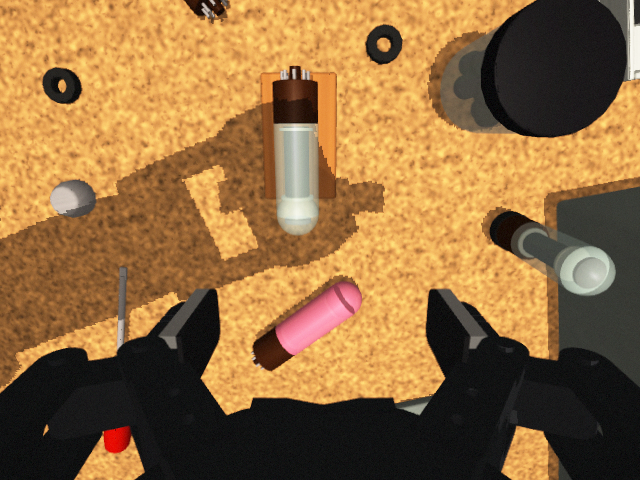

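Tube spans (295,68) base to (298,235) dome: centre (0.539, 0.2914), top at 0.061-0.064 m, length 119.5. Descend and grip.

```bash
python3 -m pendant '[[51,-19.5,40,0,0,0,80],[51,-19.5,80,0,0,0,70],[51,-19.5,115,0,0,0,70],[51,-19.5,140,0,0,0,65],[51,-19.5,154,0,0,0,60],[51,-19.5,154,0,0,0,45],[51,-19.5,154,0,0,0,35],[51,-19.5,154,0,0,0,25],[51,-19.5,154,0,0,0,25],[51,-19.5,154,0,0,0,25],[51,-19.5,154,0,0,0,25]]' 25
python3 - <<'E'
from h import *
goto(.539,.2914,.027,-10.5)
E
```

```text
time: 8.48
ee_pos: [0.5407, 0.2884, 0.0294]
tcp_rot: [[0.187, 0.982, 0.001], [0.982, -0.187, 0.001], [0.001, 0.001, -1.0]]
force: [-5.6, 0.4, 5.1]
opening: 0.0309
grasp_force: 26.3
t 8.48 pos [0.5407 0.2884 0.0294] yaw -10.8 zax [ 0.001  0.001 -1.   ] F [-5.6  0.4  5.1] op 30.9 -> d [ 2.6 -2.2  2.4] rz -0.0048 rows 0.1
```

```bash
python3 -m pendant '[[0,0,-5,0,0,0,25],[0,0,-20,0,0,0,25],[0,0,-55,0,0,0,25],[0,0,-90,0,0,0,25],[0,0,-120,0,0,0,25],[0,0,-120,0,0,0,25]]'
python3 - <<'E'
from h import *
f=grab("top");C=cloud(f)
def st(name,box,lo,hi):
    x0,y0,x1,y1=box;P=C[y0:y1,x0:x1];m=((P[...,2]>lo)&(P[...,2]<hi)).astype(np.uint8)
    n,l,s,c=cv2.connectedComponentsWithStats(m);k=1+np.argmax(s[1:,4]);q=P[l==k]
    print(name,len(q),cv2.minAreaRect((q[:,:2]*1000).astype(np.float32)))
st("trough",(440,205,500,232),.022,.042)
st("block",(410,200,446,235),.066,.08)
st("bar",(440,150,520,200),.055,.085)
goto(.549,-.14,.12,4.2)
E
```

```text
time: 8.98
ee_pos: [0.5437, 0.2889, 0.1558]
tcp_rot: [[0.187, 0.982, 0.014], [0.982, -0.187, 0.004], [0.006, 0.013, -1.0]]
force: [0.2, 0.6, 0.4]
opening: 0.0313
grasp_force: 25.8
trough 459 ((549.5072631835938, -124.38690185546875), (24.783178329467773, 88.3387222290039), 3.110488176345825)
block 321 ((543.9659423828125, -42.60301971435547), (36.29775619506836, 38.38764572143555), 2.4961135387420654)
bar 564 ((631.3858642578125, -141.9851531982422), (19.071935653686523, 159.87034606933594), 6.813745021820068)
t 9.03 pos [0.5425 0.2885 0.1523] yaw -10.8 zax [ 0.009  0.003 -1.   ] F [ 0.4  0.5 -1.4] op 31.3 -> d [-419.9   86.3   31.2] rz -0.2616 rows 10.3
```

```bash
python3 -c "
from h import *
goto(.5504,-.1445,.10,3.9)"
python3 -m pendant '[[-424,86,30,0,0,-0.257,25],[-424,86,30,0,0,-0.257,25],[-424,86,30,0,0,-0.257,25],[-424,86,30,0,0,-0.257,25],[-424,86,30,0,0,-0.257,25],[-424,86,30,0,0,-0.257,25],[-424,86,30,0,0,-0.257,25],[-424,86,30,0,0,-0.257,25],[-424,86,30,0,0,-0.257,25],[-424,86,30,0,0,-0.257,25],[-424,86,30,0,0,-0.257,25],[-424,86,30,0,0,-0.257,25]]'
python3 - <<'E'
from h import *
goto(.5504,-.1445,.0294,3.9)
f=grab("wrist");cv2.imwrite("pics/w4.png",f["frame"])
goto(.5504,-.1445,.0294,3.9)
E
```

```text
t 9.03 pos [0.5425 0.2885 0.1523] yaw -10.8 zax [ 0.009  0.003 -1.   ] F [ 0.4  0.5 -1.4] op 31.3 -> d [-424.1   88.3   51.2] rz -0.2564 rows 10.5
time: 10.03
ee_pos: [0.5453, -0.149, 0.1167]
tcp_rot: [[-0.064, 0.998, -0.0], [0.998, 0.064, -0.001], [-0.001, -0.0, -1.0]]
force: [-0.4, 0.8, -0.8]
opening: 0.0311
grasp_force: 25.8
t 10.03 pos [ 0.5453 -0.149   0.1167] yaw 3.7 zax [-0.    -0.001 -1.   ] F [-0.4  0.8 -0.8] op 31.1 -> d [ 4.2  5.4 87.3] rz -0.0041 rows 2.1
t 10.08 pos [ 0.5453 -0.1465  0.1168] yaw 3.7 zax [-0. -0. -1.] F [-1.1  0.7 -1. ] op 31.3 -> d [ 1.7  5.2 87.4] rz -0.0026 rows 2.1
```

View pics/w4.png

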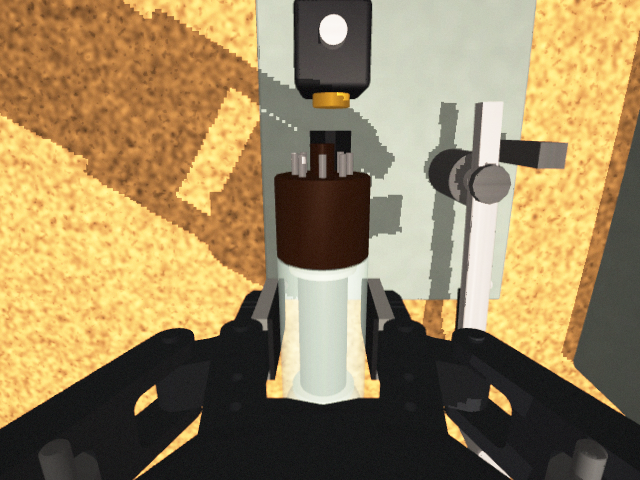

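The wrist view shows the tube held straight, key tip near (322,148), trough end at (330,141), gold contact at (331,100). I'll check these numerically.

Run:
```python
from h import *
f=grab("wrist");s=ctrl.observe();R=np.array(s["tcp_rot"]);p=np.array(s["ee_pos"])
T=lambda q:np.round(R.T@(np.array(q)-p)*1000,1)
print("trough end mid",T(onz(f,330.5,131,.031)))
print("contact face",T(onz(f,331,107,.045)), "block z",dep(f,333,60)[2])
for v in(146,150,155): print("key",T(dep(f,321,v)),dep(f,321,v))
for u in(276,322,368): print("base",T(dep(f,u,220)))
C=cloud(f);q=C[128:142,300:360];m=(q[...,2]>.02)&(q[...,2]<.04);print("trough cols",np.round(np.median((q[m]-p)@R,0)*1000,1),m.sum())
goto(.5504,-.1445,.0294,3.9)
```

```text
trough end mid [65.6  4.2 86. ]
contact face [78.2  4.2 72. ] block z 0.07260133639368957
key [ 60.6  -1.  -21.3] [ 0.54041489 -0.08451314  0.13826996]
key [ 59.4  -1.  -22. ] [ 0.54049655 -0.08571759  0.1390444 ]
key [ 58.1  -0.9 -27. ] [ 0.54059989 -0.08698317  0.14399152]
base [ 36.9 -15.8 -22.4]
base [ 39.2  -0.7 -32.6]
base [ 36.8  14.5 -22.5]
trough cols [61.6  4.  86.5] 286
t 10.13 pos [ 0.5454 -0.1449  0.117 ] yaw 3.9 zax [-0.  0. -1.] F [-0.9  0.9 -0.9] op 31.2 -> d [ 0.   5.  87.6] rz -0.0008 rows 2.1
```

```bash
python3 -m pendant '[[0,5,30,0,0,0,25],[0,5,55,0,0,0,25],[0,5,72,0,0,0,25],[0,5,80,0,0,0,25],[0,5,84,0,0,0,25],[0,5,87,0,0,0,25],[0,5,88,0,0,0,25],[0,5,88,0,0,0,25]]'
python3 - <<'E'
from h import *
goto(.5504,-.1445,.0294,3.9)
E
```

```text
time: 10.8
ee_pos: [0.5512, -0.144, 0.0301]
tcp_rot: [[-0.069, 0.998, 0.001], [0.998, 0.069, -0.001], [-0.001, 0.001, -1.0]]
force: [0.3, 0.8, 0.0]
opening: 0.0311
grasp_force: 25.8
t 10.8 pos [ 0.5512 -0.144   0.0301] yaw 4.0 zax [ 0.001 -0.001 -1.   ] F [0.3 0.8 0. ] op 31.1 -> d [-0.4 -0.8  0.7] rz 0.0013 rows 0.0
```

```bash
python3 -m pendant '[[0,0,1,0,0,0,25],[0,0,2,0,0,0,25],[0,0,2,0,0,0,25]]'; python3 -m pendant '[[3,0,0,0,0,0,25],[6,0,0,0,0,0,25],[9,0,0,0,0,0,25],[12,0,0,0,0,0,25],[15,0,0,0,0,0,25],[17,0,0,0,0,0,25],[19,0,0,0,0,0,25],[19,0,0,0,0,0,25]]'
```

```text
time: 11.05
ee_pos: [0.5513, -0.1442, 0.0293]
tcp_rot: [[-0.069, 0.998, 0.002], [0.998, 0.069, -0.001], [-0.001, 0.002, -1.0]]
force: [-5.6, 2.3, 12.2]
opening: 0.0311
grasp_force: 26.9
time: 11.72
ee_pos: [0.5499, -0.1265, 0.0291]
tcp_rot: [[-0.069, 0.998, 0.002], [0.998, 0.069, -0.003], [-0.003, 0.002, -1.0]]
force: [-6.3, -5.1, 10.6]
opening: 0.031
grasp_force: 26.7
```

```bash
python3 -m pendant '[[0,-0.5,-1,0,0,0,25],[1,-0.5,-1,0,0,0,25],[2,-0.5,-1,0,0,0,25],[2,-0.5,-1,0,0,0,25]]';  python3 -m pendant '[[1,0,0,0,0,0,25],[1,0,0,0,0,0,25]]'; python3 -m pendant '[[1,0,0,0,0,0,25],[1,0,0,0,0,0,25]]'; python3 -m pendant '[[1,0,0,0,0,0,25],[1,0,0,0,0,0,25]]'
```

```text
time: 12.05
ee_pos: [0.5495, -0.1251, 0.0292]
tcp_rot: [[-0.069, 0.998, 0.002], [0.998, 0.069, -0.004], [-0.004, 0.002, -1.0]]
force: [-0.7, -12.1, 2.5]
opening: 0.0312
grasp_force: 26.0
time: 12.22
ee_pos: [0.5497, -0.125, 0.0293]
tcp_rot: [[-0.069, 0.998, 0.003], [0.998, 0.069, -0.005], [-0.005, 0.003, -1.0]]
force: [-1.2, -16.1, 0.9]
opening: 0.0313
grasp_force: 25.9
time: 12.38
ee_pos: [0.5498, -0.1249, 0.0294]
tcp_rot: [[-0.069, 0.998, 0.004], [0.998, 0.069, -0.007], [-0.007, 0.003, -1.0]]
force: [1.0, -20.7, -0.5]
opening: 0.0307
grasp_force: 25.9
time: 12.55
ee_pos: [0.5499, -0.1248, 0.0295]
tcp_rot: [[-0.07, 0.998, 0.004], [0.998, 0.07, -0.008], [-0.009, 0.004, -1.0]]
force: [-1.5, -25.7, -0.7]
opening: 0.0313
grasp_force: 25.9
```

```bash
python3 -m pendant '[[-2,0,0,0,0,0,25],[-3.5,0,0,0,0,0,25],[-3.5,0,0,0,0,0,33],[-3.5,0,0,0,0,0,40],[-3.5,0,0,0,0,0,50],[-3.5,0,0,0,0,0,55],[-3.5,0,-15,0,0,0,55],[-3.5,0,-50,0,0,0,55],[-3.5,0,-90,0,0,0,55],[-3.5,0,-130,0,0,0,70],[-43,0,-150,0,0,0,80],[-43,0,-150,0,0,0,80]]'
python3 - <<'E'
from h import *
f=grab("wrist");cv2.imwrite("pics/w5.png",f["frame"]);C=cloud(f);s=ctrl.observe()
print(s["ee_pos"])
# cradle frame
a=np.radians(3.9);x=np.array([np.cos(a),np.sin(a)]);y=np.array([-x[1],x[0]]);O=np.array([.548,-.109])
X=(C[...,:2]-O)@x;Y=(C[...,:2]-O)@y;Z=C[...,2]
np.save("X.npy",X)
for yy in range(-90,70,5):
    m=(abs(X)<.006)&(abs(Y-yy/1000)<.0025);print(yy,round(np.median(Z[m])*1000,1) if m.sum() else None,end=" | ")
E
```

```text
time: 13.55
ee_pos: [0.5532, -0.167, 0.1831]
tcp_rot: [[-0.068, 0.998, 0.008], [0.998, 0.068, -0.005], [-0.006, 0.007, -1.0]]
force: [0.5, -1.5, 0.8]
opening: 0.0801
grasp_force: 0.0
[ 0.55231209 -0.16542496  0.18049121]
-90 10.2 | -85 None | -80 None | -75 55.0 | -70 58.6 | -65 60.9 | -60 61.5 | -55 61.4 | -50 259.2 | -45 270.6 | -40 61.5 | -35 61.4 | -30 61.6 | -25 61.6 | -20 61.7 | -15 61.4 | -10 61.6 | -5 61.7 | 0 61.5 | 5 61.6 | 10 326.3 | 15 61.5 | 20 61.3 | 25 61.5 | 30 61.3 | 35 53.1 | 40 49.4 | 45 55.6 | 50 72.7 | 55 73.0 | 60 73.0 | 65 78.8 |
```

View pics/w5.png

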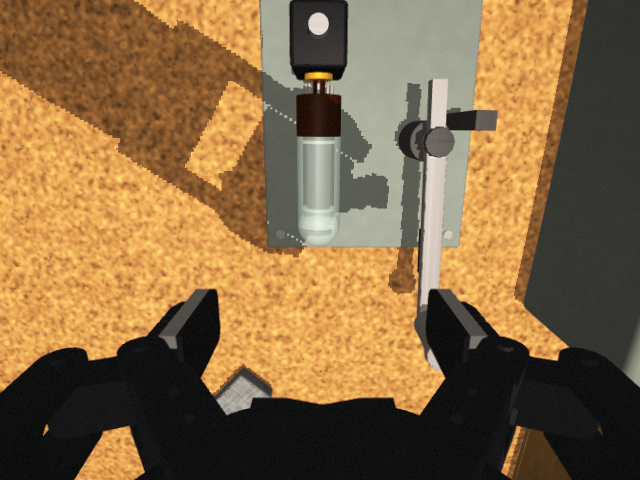

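The tube lies level in the trough (318,95)-(318,243), top at 61.5 mm, its key against the pushed-in gold contact at (318,77). The bar is aside at x≈433. Next I fetch the knob.

```bash
python3 -c "
from h import *
goto(.6397,-.2377,.0708,5.2)"
```

```text
t 13.6 pos [ 0.5523 -0.1654  0.1805] yaw 3.8 zax [ 0.004 -0.003 -1.   ] F [-0.5 -0.1 -1.5] op 80.3 -> d [-77.7  81.9 110.2] rz -0.0238 rows 3.8
```

```bash
python3 -m pendant '[[-40,40,0,0,0,-0.024,80],[-78,82,0,0,0,-0.024,80],[-78,82,0,0,0,-0.024,70],[-78,82,0,0,0,-0.024,70]]'; python3 -c "
from h import *
goto(.6397,-.2377,.0708,5.2)
f=grab('wrist');C=cloud(f);m=(abs(C[...,2]-.111)<.008)&(abs(C[...,0]-.6397)<.035)&(abs(C[...,1]+.2377)<.035);q=C[m];print(len(q),cv2.minAreaRect((q[:,:2]*1000).astype(np.float32)))
goto(.6397,-.2377,.0708,5.2)"
```

```text
time: 13.93
ee_pos: [0.6405, -0.2373, 0.1747]
tcp_rot: [[-0.091, 0.996, -0.002], [0.996, 0.091, 0.001], [0.002, -0.002, -1.0]]
force: [-1.3, 0.3, -0.8]
opening: 0.0698
grasp_force: 0.0
t 13.93 pos [ 0.6405 -0.2373  0.1747] yaw 5.2 zax [-0.002  0.001 -1.   ] F [-1.3  0.3 -0.8] op 69.8 -> d [ -0.4  -0.6 103.9] rz 0.0007 rows 2.5
1548 ((639.3422241210938, -236.45054626464844), (25.15882682800293, 25.3040828704834), 50.23814010620117)
t 13.98 pos [ 0.6392 -0.2356  0.175 ] yaw 5.3 zax [-0.003  0.002 -1.   ] F [-0.4  0.  -0.1] op 70.1 -> d [ -2.4   0.6 104.2] rz 0.0015 rows 2.5
```

```bash
python3 -m pendant '[[-1,0,35,0,0,0,70],[-1,0,70,0,0,0,65],[-1,0,95,0,0,0,60],[-1,0,104,0,0,0,50],[-1,0,104,0,0,0,20],[-1,0,104,0,0,0,10],[-1,0,104,0,0,0,10],[-1,0,104,0,0,0,10],[-1,0,104,0,0,0,10],[-1,0,104,0,0,0,10]]' 50
python3 -m pendant '[[0,0,-4,0,0,0,10],[0,0,-8,0,0,0,10],[0,0,-12,0,0,0,10],[0,0,-16,0,0,0,10],[0,0,-20,0,0,0,10],[0,0,-24,0,0,0,10],[0,0,-25,0,0,0,10],[0,0,-25,0,0,0,10]]'
python3 -c "
from h import *
goto(.4928,-.1151,.095,-85.8)"
```

```text
time: 14.82
ee_pos: [0.6392, -0.2362, 0.0753]
tcp_rot: [[-0.093, 0.996, 0.001], [0.996, 0.093, -0.001], [-0.001, 0.001, -1.0]]
force: [0.5, 2.3, -0.7]
opening: 0.0242
grasp_force: 49.2
time: 15.48
ee_pos: [0.6386, -0.2354, 0.0992]
tcp_rot: [[-0.093, 0.996, -0.001], [0.996, 0.093, 0.002], [0.002, -0.001, -1.0]]
force: [0.7, 5.1, -7.2]
opening: 0.0246
grasp_force: 49.3
t 15.48 pos [ 0.6386 -0.2354  0.0992] yaw 5.3 zax [-0.001  0.002 -1.   ] F [ 0.7  5.1 -7.2] op 24.6 -> d [ 133.3 -134.     4.5] rz 1.5907 rows 12.7
```

```bash
python3 -m pendant '[[0.7,-14.1,0,0,0,0.105,10],[3,-28.1,0,0,0,0.209,10],[6.6,-41.7,0,0,0,0.314,10],[11.7,-54.9,0,0,0,0.419,10],[18.1,-67.5,0,0,0,0.524,10],[25.8,-79.4,0,0,0,0.628,10],[34.7,-90.3,0,0,0,0.733,10],[44.7,-100.3,0,0,0,0.838,10],[55.6,-109.2,0,0,0,0.942,10],[67.5,-116.9,0,0,0,1.047,10],[80.1,-123.3,0,0,0,1.152,10],[93.3,-128.4,0,0,0,1.257,10]]'
python3 -c "
from h import *
goto(.4928,-.1151,.099,-85.8)"
```

```text
time: 16.48
ee_pos: [0.5032, -0.1549, 0.1]
tcp_rot: [[0.921, 0.39, 0.004], [0.39, -0.921, -0.001], [0.003, 0.002, -1.0]]
force: [10.4, 3.6, -6.2]
opening: 0.0238
grasp_force: 49.4
t 16.48 pos [ 0.5032 -0.1549  0.1   ] yaw -67.0 zax [ 0.004 -0.001 -1.   ] F [10.4  3.6 -6.2] op 23.8 -> d [  6.  -40.7   0.9] rz 0.3278 rows 2.6
```

```bash
python3 -m pendant '[[0.7,-14.1,0,0,0,0.105,10],[3,-28.1,0,0,0,0.209,10],[6,-39,0,0,0,0.295,10],[7.2,-42.5,0,0,0,0.325,10],[7.5,-44,0,0,0,0.335,10],[7.5,-44,0,0,0,0.335,10]]'
python3 -c "
from h import *
goto(.4928,-.1151,.099,-85.8)"
```

```text
time: 16.98
ee_pos: [0.4934, -0.1122, 0.1003]
tcp_rot: [[0.997, 0.071, 0.005], [0.071, -0.997, -0.002], [0.005, 0.002, -1.0]]
force: [7.9, 1.7, -7.8]
opening: 0.0243
grasp_force: 49.4
t 16.98 pos [ 0.4934 -0.1122  0.1003] yaw -85.9 zax [ 0.005 -0.002 -1.   ] F [ 7.9  1.7 -7.8] op 24.3 -> d [-0.8  2.8  1.3] rz -0.0018 rows 0.1
```

```bash
python3 -m pendant '[[0,-1,0,0,0,0,10],[0,-2,0,0,0,0,10],[0,-2,0,0,0,0,10]]'
```

```text
time: 17.23
ee_pos: [0.4934, -0.1108, 0.1003]
tcp_rot: [[0.997, 0.071, 0.005], [0.071, -0.997, -0.002], [0.005, 0.003, -1.0]]
force: [7.8, -0.3, -7.1]
opening: 0.0242
grasp_force: 49.4
```

```bash
python3 -m pendant '[[0,-1,0,0,0,0,10],[0,-2,0,0,0,0,10],[0,-2,0,0,0,0,10]]'; python3 -m pendant '[[0,-1,0,0,0,0,10],[0,-2,0,0,0,0,10],[0,-2,0,0,0,0,10]]'
```

```text
time: 17.48
ee_pos: [0.4934, -0.1094, 0.1004]
tcp_rot: [[0.997, 0.071, 0.006], [0.071, -0.997, -0.003], [0.005, 0.004, -1.0]]
force: [7.6, -3.2, -7.2]
opening: 0.0241
grasp_force: 49.5
time: 17.73
ee_pos: [0.4934, -0.108, 0.1006]
tcp_rot: [[0.997, 0.071, 0.006], [0.071, -0.997, -0.005], [0.006, 0.005, -1.0]]
force: [8.0, -6.2, -6.6]
opening: 0.024
grasp_force: 49.5
```

Run:
```python
from h import *
f=grab("wrist");C=cloud(f);cv2.imwrite("pics/w6.png",f["frame"])
m=(C[...,2]>.08)&(C[...,2]<.1)&(C[...,0]>.52)&(C[...,0]<.60)&(abs(C[...,1]+.11)<.03)
q=C[m];v=cv2.fitLine((q[:,:2]).astype(np.float32),cv2.DIST_HUBER,0,.01,.01).ravel();print(m.sum(),q[:,2].mean(),np.degrees(np.arctan2(v[1],v[0])),v)
```

```text
7573 0.09225472598864465 3.3865352 [ 0.99825376  0.05907179  0.56252897 -0.10587625]
```

View pics/w6.png

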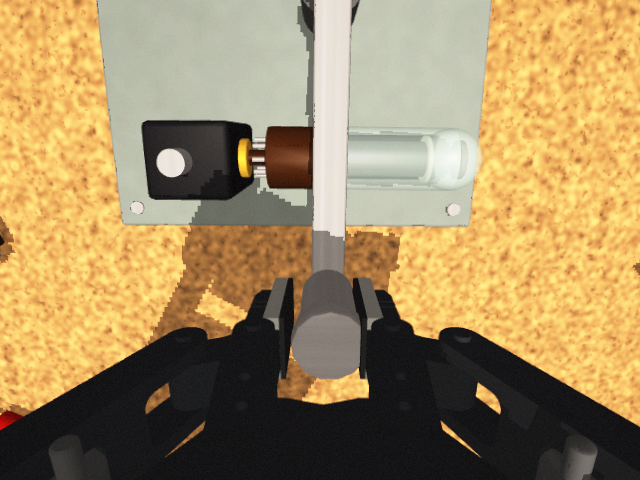

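Bar is over the glass at col 330, aligned at about 3.4° (closed), and the tube is still against the contact at (245,158). I'll ease the side push and lower it gently.

```bash
python3 -m pendant '[[0,2,0,0,0,0,10],[0,3,2,0,0,0,10],[0,3,4,0,0,0,10],[0,3,6,0,0,0,10],[0,3,8,0,0,0,10],[0,3,10,0,0,0,10],[0,3,12,0,0,0,10],[0,3,13,0,0,0,10],[0,3,14,0,0,0,10],[0,3,15,0,0,0,10],[0,3,15,0,0,0,10]]'
```

```text
time: 18.7
ee_pos: [0.4932, -0.1103, 0.0853]
tcp_rot: [[0.997, 0.071, 0.005], [0.071, -0.997, -0.003], [0.005, 0.003, -1.0]]
force: [4.9, -2.0, -5.5]
opening: 0.0241
grasp_force: 49.7
```

```bash
python3 -m pendant '[[0,0,1,0,0,0,10],[0,0,1,0,0,0,10]]'; python3 -m pendant '[[0,0,1,0,0,0,10],[0,0,1,0,0,0,10]]'; python3 -m pendant '[[0,0,1,0,0,0,10],[0,0,1,0,0,0,10]]'
```

```text
time: 18.87
ee_pos: [0.4932, -0.1103, 0.0843]
tcp_rot: [[0.997, 0.071, 0.005], [0.071, -0.997, -0.003], [0.005, 0.003, -1.0]]
force: [6.1, -1.2, -4.9]
opening: 0.0238
grasp_force: 49.7
time: 19.03
ee_pos: [0.4932, -0.1102, 0.0833]
tcp_rot: [[0.997, 0.071, 0.005], [0.071, -0.997, -0.003], [0.005, 0.003, -1.0]]
force: [5.9, -1.3, -5.5]
opening: 0.0241
grasp_force: 49.7
time: 19.2
ee_pos: [0.4932, -0.1102, 0.0823]
tcp_rot: [[0.997, 0.071, 0.005], [0.071, -0.997, -0.003], [0.005, 0.003, -1.0]]
force: [6.6, -2.5, -5.7]
opening: 0.0244
grasp_force: 49.7
```

```bash
for i in 1; do python3 -m pendant '[[0,0,0.7,0,0,0,10],[0,0,0.7,0,0,0,10]]'; python3 -m pendant '[[0,0,0.7,0,0,0,10],[0,0,0.7,0,0,0,10]]'; python3 -m pendant '[[0,0,0.7,0,0,0,10],[0,0,0.7,0,0,0,10]]'; done | grep -E "ee_pos|^force"
```

```text
ee_pos: [0.4931, -0.1102, 0.0818]
force: [5.1, -2.0, -1.5]
ee_pos: [0.4927, -0.1101, 0.0814]
force: [1.5, -3.2, 5.1]
ee_pos: [0.4927, -0.1101, 0.0812]
force: [-1.7, -2.1, 10.0]
```

The bar touches the glass. I'll relieve the press slightly, then let go and rise.

```bash
python3 -m pendant '[[0,0,-0.7,0,0,0,10],[0,0,-0.9,0,0,0,10]]';python3 -m pendant '[[0,0,0,0,0,0,30],[0,0,0,0,0,0,45],[0,0,0,0,0,0,55],[0,0,0,0,0,0,60],[0,0,-10,0,0,0,60],[0,0,-40,0,0,0,60],[0,0,-75,0,0,0,60],[-20,0,-110,0,0,0,70],[-40,0,-140,0,0,0,80],[-40,0,-140,0,0,0,80],[-40,0,-140,0,0,0,80]]'
python3 - <<'E'
from h import *
f=grab("wrist");C=cloud(f);cv2.imwrite("pics/w7.png",f["frame"])
m=(C[...,2]>.064)&(C[...,2]<.09)&(C[...,0]>.52)&(C[...,0]<.60)&(abs(C[...,1]+.11)<.02)
q=C[m];v=cv2.fitLine((q[:,:2]).astype(np.float32),cv2.DIST_HUBER,0,.01,.01).ravel();print(m.sum(),np.median(q[:,2]),np.degrees(np.arctan2(v[1],v[0])))
m=(C[...,2]>.1)&(abs(C[...,0]-.493)<.03)&(abs(C[...,1]+.112)<.03)&(C[...,2]<.13);q=C[m];print(np.median(q[:,2]),cv2.minAreaRect((q[:,:2]*1000).astype(np.float32)))
E
```

```text
time: 19.87
ee_pos: [0.4927, -0.11, 0.0814]
tcp_rot: [[0.997, 0.071, 0.004], [0.071, -0.997, -0.003], [0.003, 0.003, -1.0]]
force: [4.4, -4.7, 3.0]
opening: 0.0242
grasp_force: 50.2
time: 20.78
ee_pos: [0.4516, -0.1119, 0.2221]
tcp_rot: [[0.997, 0.071, 0.003], [0.071, -0.997, -0.002], [0.003, 0.002, -1.0]]
force: [0.9, 0.7, -0.7]
opening: 0.08
grasp_force: 0.0
2285 0.07350905818978193 3.9050674
0.11745738345111627 ((491.9403076171875, -110.54276275634766), (25.488828659057617, 25.034452438354492), 3.3698537349700928)
```

View pics/w7.png

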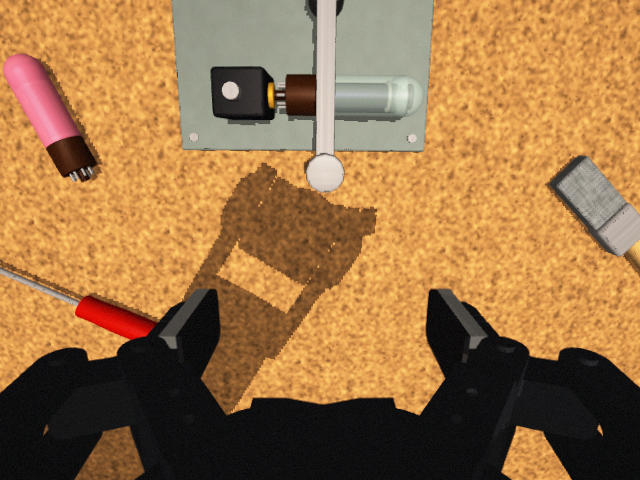

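Bar closed (knob (325,173), cap top at 117.5 mm, so 6 mm lift, angle 3.9°), gripper clear. A last check of the contact's travel, comparing it with the first wrist picture.

Run:
```python
from h import *
f=grab("wrist");H=np.array(f["hand_eye"]);a=np.radians(3.9);y=np.array([-np.sin(a),np.cos(a)]);O=np.array([.548,-.109])
def go(im,f,name):
    hsv=cv2.cvtColor(im,cv2.COLOR_BGR2HSV);h,w=im.shape[:2]
    m=cv2.inRange(hsv,(18,190,120),(32,255,255));m[190:]=0;m[:,:150]=0;m[:,320:]=0
    n,l,st,ce=cv2.connectedComponentsWithStats(m);k=1+np.argmax(st[1:,4]);x0,y0,w0,h0,ar=st[k];v=y0+h0/2
    print(name,st[k],"face y",[(z,round((onz(f,x0+w0,v,z)[:2]-O)@y*1000,1)) for z in(.045,.055)])
go(f["frame"],f,"now")
g=dict(f);T=np.eye(4);T[:3,:3]=[[.997,.082,0],[.082,-.997,0],[0,0,-1]];T[:3,3]=[.4945,-.1105,.1703];g["W"]=T@H
go(cv2.imread("pics/w1.png"),g,"w1")
s=ctrl.observe();print(s["time"],s["force"])
```

```text
now [268  82   7  25 137] face y [(0.045, np.float64(42.7)), (0.055, np.float64(41.5))]
w1 [258 137  12  29 289] face y [(0.045, np.float64(40.0)), (0.055, np.float64(38.7))]
20.8833 [0.11993194 0.58863871 0.9127534 ]
```

Run:
```python
from h import *
a=np.radians(3.9);x=np.array([np.cos(a),np.sin(a)]);y=np.array([-x[1],x[0]]);O=np.array([.548,-.109])
f=grab("wrist");C=cloud(f);X=(C[...,:2]-O)@x*1000;Y=(C[...,:2]-O)@y*1000;Z=C[...,2]*1000
hsv=cv2.cvtColor(f["frame"],cv2.COLOR_BGR2HSV);g=cv2.inRange(hsv,(18,150,90),(35,255,255))>0
m=g&(Z>35)&(Z<58)&(abs(X)<13)&(abs(Y-43)<10);print("gold",m.sum(),np.percentile(Y[m],[5,25,50,75,95]),np.percentile(Z[m],[5,95]))
m=(Z>25)&(Z<62)&(abs(X)<17)&(Y>38)&(Y<60)&(~g);print("front",m.sum(),[(z,np.round(np.median(Y[m&(abs(Z-z)<4)]),1)) for z in(30,38,46,54,60)])
m=(Z>68)&(Z<78)&(abs(X)<20)&(Y>30)&(Y<100);print("top",np.percentile(Y[m],[1,99]))
m=(Z>45)&(abs(X)<20)&(Y<-20)&(Y>-95)&(Z<65);print("dome end",np.percentile(Y[m],[0.2,1]))
T=(hsv[...,0]<12)&(hsv[...,1]>90)&(hsv[...,2]<110)&(Z>55)&(Z<64)&(abs(X)<8)&(Y>0)&(Y<45);print("base shoulder",np.percentile(Y[T],[1,99]))
```

```text
gold 150 [43.23470352 43.87738615 44.90029315 46.11019988 47.01221713] [47.21289415 56.34350753]
front 263 [(30, np.float64(47.3)), (38, np.float64(47.2)), (46, np.float64(41.6)), (54, np.float64(47.1)), (60, np.float64(47.2))]
top [47.26734721 85.96268035]
dome end [-75.24612089 -73.43140433]
base shoulder [ 9.82230055 32.54174813]
```

```bash
python3 -m pendant '[[30,-15,0,0,0,0,80],[60,-30,0,0,0,0,80],[60,-30,35,0,0,0,80],[60,-30,65,0,0,0,80],[60,-30,65,0,0,0,80],[60,-30,65,0,0,0,80],[60,-30,65,0,0,0,80]]' | grep -E "ee_pos|^force"
python3 - <<'E'
from h import *
a=np.radians(3.9);x=np.array([np.cos(a),np.sin(a)]);y=np.array([-x[1],x[0]]);O=np.array([.548,-.109])
f=grab("wrist");C=cloud(f);X=(C[...,:2]-O)@x*1000;Y=(C[...,:2]-O)@y*1000;Z=C[...,2]*1000
hsv=cv2.cvtColor(f["frame"],cv2.COLOR_BGR2HSV);g=cv2.inRange(hsv,(18,150,90),(35,255,255))>0
m=g&(Z>35)&(Z<58)&(abs(X)<13)&(abs(Y-43)<10);print("gold",m.sum(),np.percentile(Y[m],[0.5,5,25,50,75,95]),np.percentile(Z[m],[5,95]))
m=(Z>68)&(Z<78)&(abs(X)<20)&(Y>30)&(Y<100);print("top",np.percentile(Y[m],[.5,1,99,99.5]))
v,u=np.where(g&(abs(X)<13)&(abs(Y-43)<10));cu,cv_=int(u.mean()),int(v.mean());print(cu,cv_)
c=f["frame"][max(0,cv_-60):cv_+60,max(0,cu-80):cu+80];cv2.imwrite("pics/w8.png",cv2.resize(c,None,fx=5,fy=5,interpolation=cv2.INTER_NEAREST))
E
```

```text
ee_pos: [0.5099, -0.0778, 0.1563]
force: [0.4, -0.3, 1.3]
gold 184 [42.89091616 42.96866649 43.6927178  44.86634094 46.08275778 46.78670269] [50.06034736 56.37564809]
top [47.13277601 47.2375926  86.0891881  86.48689474]
306 179
```

View pics/w8.png

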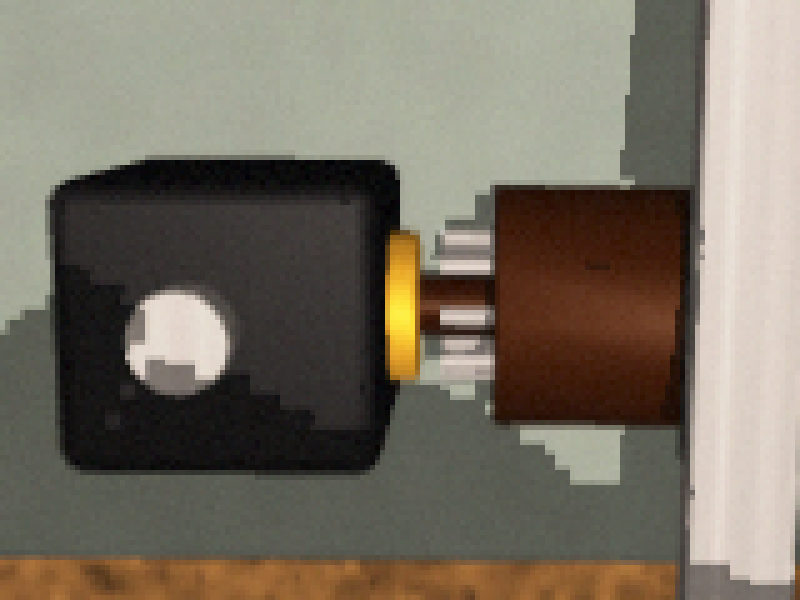

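The crop shows the gold contact (385-420,305) sticking out only about 4 mm. That is 9 mm free less 5 mm travel, so it is fully in, with the key against it and the bar at right clear of the gripper.

```bash
python3 -c "
from rig import ctrl
print(ctrl.hand_in())"
```

```text
the job is handed in; nothing more can be done
None
```

The job is handed in after about 22 s on the robot's clock: the tube lies in the trough with the contact measured fully in to within about 1 mm, the bar was lowered gently onto the glass at its closed stop and let go, and the canister and standing tube were not touched.

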